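# Back off the rub screw and prove the rotor free by a hand spin

## Robot

A 6-joint arm with a two-finger parallel gripper is mounted at the origin on a cart in front of the work surface, level with it; the furniture and walls round the work are solid. World frame = base frame: x ahead of the robot, y to its left, z up, the work surface at z = 0. Lengths are in m, angles in rad, forces in N, time in s.
With the tool pointing down it reaches from about 0.35 to 0.85 m from the base axis. Payload 8.1 kg.
Tool frame: the origin (TCP) lies at the centre of the arm's flange, where the gripper is bolted on; the fingertips stand 186 mm ahead of it and the grasp point (between the pads) lies 167 mm ahead of it; z points along the fingers, y is the line along which they close (so a half turn about z gives the same grasp; the last joint's range is limited). The gripper opens to 93 mm and grips with 3 to 60 N. Pads are 15 mm wide; open, the fingers measure 128 mm over their backs; the gripper's body (75 mm by 188 mm) begins 65 mm behind the grasp point.
Start: joints at [1.142, 0.13, 1.488, -0, 1.523, -0.085], TCP at [0.202, 0.565, 0.405] pointing down, gripper open.
Joint ranges: [-2.96, 2.96], [-0.89, 2.26], [0.02, 2.5], [-1.34, 4.48], [0, 2.73], [-2.66, 2.66]. Speed limits (rad/s): [2.39, 2.39, 2.79, 3.14, 3.14, 3.14].

## Interface

Orientations are given as a rotation vector (axis times angle).
In Python, from plant import robot gives the robot as it stands.
- The arm moves only by the tool apply_moves, never from a script. Its argument "series" is a list of rows, each a list of 2 entries, a list of its own where there are three numbers: the shift along the tool's x, y, z in mm, then the turn, a rotation vector about the tool's x, y, z in rad. A call has 1 to 12 rows; each row shifts and turns the commanded pose from where the row before left it, along the tool's axes as they then stand; what a row does not reach is not made up. A row lasts 1/12 s, in which the tool goes at most 41.7 mm and 7.16 degrees, less where a joint would pass 70% of its speed; a pose out of reach is approached as far as the arm can. A call is refused whole if a number of a shift passes 41.7 or a number of a turn 0.125, either way. A call with a gripper value outside its range is refused whole. "claw" is the opening, from 0 (shut) to 1 (fully open), set as the call begins (left out, the last holds). The fingers move at their own pace and stop on an object; "newtons" is the grip in N (left out, the last holds). Time passes only in rows, so rows that do not move let the fingers close. It gives the time, the measured TCP pose, the force, the opening and the grip force at its end, in the units of the state.
- robot.read_state(): the state, without advancing time (a new reading comes with each control period).
- robot.read_camera(name): name is "scene" or "top" or "wrist"; returns (picture, depth): 384x512x3 uint8, blue, green, red; 384x512 float32, m along the optical axis (not along the pixel's ray), 0 where there is no reading.
- robot.calibration(name): a dict with "fx", "fy", "cx", "cy" (pixels), "extrinsics" (4x4, takes a point from world to camera coordinates). Camera axes: x right, y down, z forward; pixel columns grow to the right and rows downward; lengths in m; the calibration is good to about 2 mm. The wrist camera is an equidistant fisheye: a pixel r from the principal point sees the ray r / f radians off the axis. A picture is of the moment at which its call begins: read the wrist's pose just before it. calibration takes no time and is no camera call; for the wrist camera it gives the pose at the moment of the call.
- robot.close_job(): hands the job in; it is judged then, once.
The state is a dict: "t": time; "q": joint angles; "dq": joint speeds; "joint_torque": joint torques, N m; "tool_pos": TCP position; "orientation": TCP orientation; "force": force on the tool from outside, world axes, zero at the start; "wrist_torque": the same for the moment, N m; "opening": finger opening in m; "gripper_force": force on a finger pad.
Only numpy, scipy, OpenCV 4.12 (cv2) and the standard library are available. Lean on these libraries where they do the work, as an engineer would, in place of code of your own. Each camera call takes 0.05 s, during which the arm holds its last target. There are 200 camera calls.

## Task

The rotor rig on the bench has been left with its rub screw (the brass thumb knob on top of the frame over the shaft) wound down so that its tip rubs on the shaft's sleeve. Unscrew the knob, counter-clockwise, a good half turn, so that the tip stands clear, then check by hand that the rotor runs free: stroke the top of the disc's rim with the fingertips so that it spins on by itself, untouched, for at least one full turn. Touch the disc only lightly, because a hard push or blow harms the slender shaft and its bearings, and leave the small things lying round the rig where they are.

Things in the scene. Friction and masses are not known exactly. Their poses are not given: they have to be found in the camera images.
- rig_base: Dark steel base slab of the rotor rig, 150 (x) x 410 (y) x 10 mm, fixed. Origin: centre of its underside; z up, y along the shaft, motor at the -y end. The aluminium deck on it stands on levelling screws set anew each time: all on it is up to 3.5 mm higher or lower and 2 mm off sideways. Shaft axis at x = 0, z = 95; bearing blocks at y = -88, 150, up to z = 137; motor to z = 127.
- rim_nominal (a point): Drawing position of the top of the disc's rim, at base (0, 45, 147) mm; its true height, +-3.5 mm, must be felt. Aluminium disc, diameter 104, 20 wide in y; the top of the rim runs along the base's x. The shaft gives 1 mm per 8 N; over 12 N by push or shock of the fingers counts as harm. A fast stroke along x, 0.6 to 1.1 mm lower than the first light touch, takes the rim along by friction.
- knob_nominal (a point): Drawing position of the centre of the top face of the rub screw's knob, at base (0, -35, 162) mm; true within 3.5 mm in height, 2 mm sideways. Knurled brass cylinder, vertical axis, diameter 34, 24 high; below it a brass nut (top at z = 135) on the aluminium frame (74 wide in x, 18 in y, top at z = 131), which straddles the shaft. The knob stands 0.5 mm higher per rad unscrewed.
- rub_screw (a joint): Angle of the rub screw's knob, rad, growing as it is unscrewed (counter-clockwise from above). 3 mm pitch: 0.48 mm per rad. At 0 the tip just touches the sleeve on the shaft. Starts between -1.6 and -0.9 (rubbing), is clear above 1.0; stops at -2.4 and 5.0. Stays where it is left; takes about 0.1 N m to turn.
- rotor (a joint): Angle of the rotor (shaft and disc) about the base's y axis, rad, no stops; positive as the top of the disc moves to the base's +x; either direction will do. Starts at rest between -3 and 3. Free, it slows by 0.9 rad/s in every second, so 3.5 rad/s at release (0.18 m/s at the rim) carries it a full turn; rubbing, it stops within a second.
- tweezers: Steel tweezers, 12 x 120 x 8 mm, lying in front of the rig. A bystander, to be left alone; origin at the centre of its underside.
- accel_1: Small hexagonal accelerometer, 16 x 23 x 19 mm, standing behind the rig. A bystander, to be left alone; origin at the centre of its underside.
- bnc_tee: Metal T-shaped connector, 29 x 46 x 18 mm, lying behind the rig. A bystander, to be left alone; origin at the centre of its underside.
- notebook: Blue notebook, 210 x 152 x 14 mm, to the right of the rig, a pen on it. A bystander, to be left alone; origin at the centre of its underside.
- screwdriver_green: Screwdriver with a green handle, 25 x 149 x 24 mm, to the left behind the rig. A bystander, to be left alone; origin at the centre of its underside.

How it is judged:
By the outcome, as a careful person would: the job done as asked, in the order asked, and still so for the second after the job is handed in, with the robot touching nothing.
It also fails if it takes over 58 s, if anything falls off the work surface, if the arm or the gripper's body presses on something with over 40 N, if the wrist force passes 120 N, or if a joint passes its speed limit or range.

## Working session

There is one attempt and no reset: what is moved stays moved. The work goes in short steps, Python scripts to look and compute and a tool call to move; the robot and the scene stay as the last step left them, time stands still between calls to the robot, and variables do not carry over. Pictures are saved under pics/ and viewed, at most 10 in all, crops included, and the job is handed in when it is done.

Besides the shell and the picture viewer there is one more tool, called after "Call:" as a command line: name --argument value ..., lists and objects as JSON in quotes. apply_moves: Moves the arm, as the interface text tells. Its arguments: {"type":"object","properties":{"series":{"type":"array"},"claw":{"type":"number"},"newtons":{"type":"number"}},"required":["series"]}

```bash
mkdir -p pics; ls
python3 - <<'E'
from plant import robot
import cv2,numpy as np
s=robot.read_state();print(s)
for n in("scene","top"):
    p,d=robot.read_camera(n);cv2.imwrite(f"pics/{n}0.png",p);np.save(f"{n}0.npy",d);c=robot.calibration(n);print(n,c)
E
```

```text
pics
{'t': 0.0, 'q': array([ 1.14160569e+00,  1.31193513e-01,  1.48929714e+00,  9.75762689e-06,
        1.52300969e+00, -8.54046826e-02]), 'dq': array([ 0.00064252, -0.00051062, -0.00127403,  0.00014556, -0.00133966,
        0.00092318]), 'joint_torque': array([ 1.65382611e-03, -5.59853375e+01, -4.91752768e+01,  7.68359983e-02,
        3.54992808e-02, -1.23166910e-04]), 'tool_pos': array([0.20211452, 0.56468499, 0.403658  ]), 'orientation': array([-5.37278159e-01, -3.09480518e+00,  2.89359766e-03]), 'force': array([ 0.67454854, -0.34779162, -0.13438068]), 'wrist_torque': array([-0.0184507 ,  0.05140465,  0.01219776]), 'gripper_force': 0.0, 'opening': 0.09282709503375887}
scene {'fx': 464.9703331516302, 'fy': 464.9703331516302, 'cx': 251.01486804244885, 'cy': 199.4221729243004, 'extrinsics': array([[ 0.7366642 , -0.67616901,  0.01101479, -0.39279544],
       [-0.49444126, -0.54964677, -0.67336191,  0.32980536],
       [ 0.4613607 ,  0.49059545, -0.73923096,  1.32985807],
       [ 0.        ,  0.        ,  0.        ,  1.        ]])}
top {'fx': 484.39292035728164, 'fy': 484.39292035728164, 'cx': 256.0625335779975, 'cy': 188.50215356587114, 'extrinsics': array([[ 0.01214206, -0.99990326,  0.00678573, -0.03116575],
       [-0.99545024, -0.01272882, -0.09442877,  0.53095524],
       [ 0.09450601, -0.0056083 , -0.99550849,  1.74909225],
       [ 0.        ,  0.        ,  0.        ,  1.        ]])}
```

View pics/scene0.png

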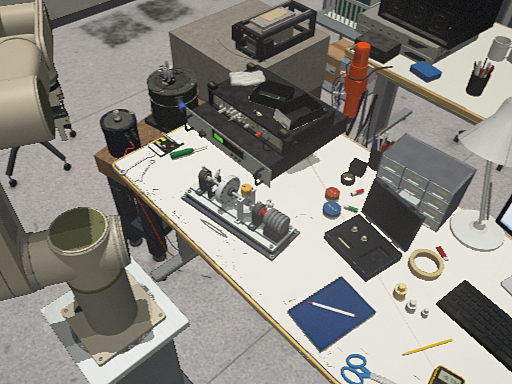

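View pics/top0.png

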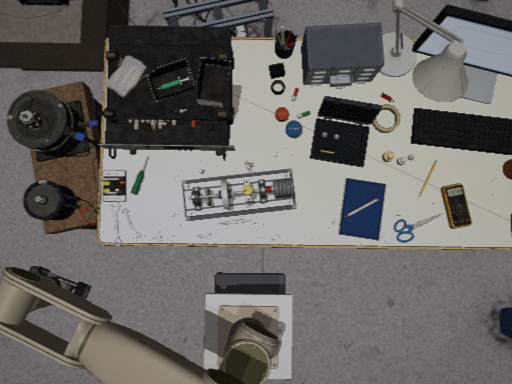

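The rig is at about (240,195) in the top view, with the brass knob near (248,189), the motor at the right end and the disc to the left. I'll enlarge it.

```bash
cat > h.py <<'E'
import numpy as np,cv2
from plant import robot
from scipy.spatial.transform import Rotation as R
def back(c,u,v,z):
    "pixel -> world on plane height z"
    E=c["extrinsics"];Rm=E[:3,:3];o=-Rm.T@E[:3,3]
    r=Rm.T@np.array([(u-c["cx"])/c["fx"],(v-c["cy"])/c["fy"],1]);return o+r*(z-o[2])/r[2]
def depthpt(c,u,v,d):
    E=c["extrinsics"];return E[:3,:3].T@(np.array([(u-c["cx"])/c["fx"]*d,(v-c["cy"])/c["fy"]*d,d])-E[:3,3])
E
python3 - <<'E'
import cv2
p=cv2.imread("pics/top0.png")[160:230,175:305]
cv2.imwrite("pics/topc.png",cv2.resize(p,None,fx=6,fy=6,interpolation=cv2.INTER_CUBIC))
E
```

```text
(no output)
```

View pics/topc.png

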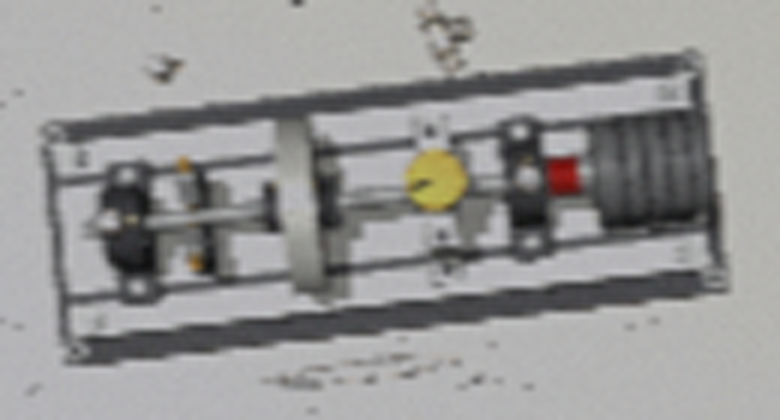

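Slab corners in the crop are (45,130), (698,55), (728,285) and (72,360). The knob top is at (436,180) and the disc rim runs from (293,120) to (308,290). The small parts sit at (160,68), (445,40) and (330,370).

Run:
```python
from h import *
c=robot.calibration("top")
f=lambda u,v,z:back(c,175+(u+.5)/6-.5,160+(v+.5)/6-.5,z)
P=[f(*a,.01) for a in[(45,130),(698,55),(728,285),(72,360)]]
for p in P:print(p.round(4))
C=sum(P)/4; yv=(P[0]-P[1])+(P[3]-P[2]); a=np.arctan2(-yv[0],yv[1])
print("centre",C,"yaw",a,[np.linalg.norm(P[i]-P[(i+1)%4]) for i in range(4)])
Rz=R.from_euler('z',a).as_matrix()
b=lambda x,y,z:np.array([C[0],C[1],0])+Rz@(np.array([x,y,z])/1e3)
print("knob nom",b(0,-35,162),"seen",f(436,180,.162)); print("rim nom",b(0,45,147), "seen mid", f(299,205,.147))
d=np.load("top0.npy")
for u,v in((436,180),(430,185),(445,175)):
    uu,vv=int(175+u/6),int(160+v/6);print(depthpt(c,uu,vv,d[vv,uu]))
s=robot.read_state();print(R.from_rotvec(s["orientation"]).as_matrix().round(3))
print(robot.calibration("wrist"))
```

```text
[0.5562 0.2491 0.01  ]
[ 0.608  -0.1531  0.01  ]
[ 0.4659 -0.1722  0.01  ]
[0.415  0.2289 0.01  ]
centre [0.5112598  0.03816187 0.01      ] yaw 0.12724845564123546 [np.float64(0.40549719607530765), np.float64(0.1434253682935083), np.float64(0.404327426981627), np.float64(0.1426586234391798)]
knob nom [0.51570149 0.00344485 0.162     ] seen [0.51426939 0.00594912 0.162     ]
rim nom [0.50554906 0.08279804 0.147     ] seen mid [0.5004145  0.08368429 0.147     ]
[0.51343435 0.00685821 0.15556685]
[0.51199444 0.01001715 0.17082273]
[5.16330931e-01 6.55787568e-05 1.61926364e-01]
[[-0.941  0.337 -0.001]
 [ 0.337  0.941 -0.002]
 [ 0.    -0.002 -1.   ]]
{'fx': 297.3186396354542, 'fy': 297.3186396354542, 'cx': 262.71544637301804, 'cy': 188.71930681263487, 'extrinsics': array([[ 0.33677073,  0.94158516, -0.00169108, -0.59936955],
       [ 0.89972905, -0.32126976,  0.29542068, -0.0339912 ],
       [ 0.27762043, -0.10101055, -0.95536577,  0.39182659],
       [ 0.        ,  0.        ,  0.        ,  1.        ]])}
```

Run:
```python
from h import *
c=robot.calibration("top");d=np.load("top0.npy")
v,u=np.mgrid[0:384,0:512];E=c["extrinsics"]
X=np.stack([(u-c["cx"])/c["fx"]*d,(v-c["cy"])/c["fy"]*d,d],-1)-E[:3,3]
W=X@E[:3,:3];W=W[d>0]
# tall stuff near line, excluding the robot
A=np.array([.202,.565]);B=np.array([.514,.005])
for lo,hi in((.55,.45),(.45,.35),(.35,.25),(.25,.15),(.15,.05),(.05,-.05),(-.05,-.15)):
    m=(W[:,1]<lo)&(W[:,1]>=hi)
    print(lo,[(round(x,2),round(float(np.max(W[m&(W[:,0]>x)&(W[:,0]<x+.05)][:,2],initial=-1)),2)) for x in np.arange(.25,.8,.05)])
s=robot.read_state();Rm=R.from_rotvec(s["orientation"]).as_matrix()
D=(np.array([.5145,.005,.400])-s["tool_pos"])*1e3;print("tool shift total",Rm.T@D)
```

```text
0.55 [(np.float64(0.25), 0.65), (np.float64(0.3), 0.01), (np.float64(0.35), 0.01), (np.float64(0.4), 0.02), (np.float64(0.45), 0.02), (np.float64(0.5), 0.02), (np.float64(0.55), 0.03), (np.float64(0.6), 0.09), (np.float64(0.65), 0.1), (np.float64(0.7), 0.2), (np.float64(0.75), 0.2)]
0.45 [(np.float64(0.25), -0.78), (np.float64(0.3), 0.02), (np.float64(0.35), 0.01), (np.float64(0.4), 0.02), (np.float64(0.45), 0.01), (np.float64(0.5), 0.03), (np.float64(0.55), 0.03), (np.float64(0.6), 0.02), (np.float64(0.65), 0.1), (np.float64(0.7), 0.18), (np.float64(0.75), 0.19)]
0.35 [(np.float64(0.25), -0.78), (np.float64(0.3), 0.01), (np.float64(0.35), 0.01), (np.float64(0.4), 0.01), (np.float64(0.45), 0.01), (np.float64(0.5), 0.01), (np.float64(0.55), 0.01), (np.float64(0.6), 0.01), (np.float64(0.65), 0.11), (np.float64(0.7), 0.18), (np.float64(0.75), 0.19)]
0.25 [(np.float64(0.25), -0.78), (np.float64(0.3), 0.01), (np.float64(0.35), 0.02), (np.float64(0.4), 0.05), (np.float64(0.45), 0.14), (np.float64(0.5), 0.13), (np.float64(0.55), 0.04), (np.float64(0.6), 0.03), (np.float64(0.65), 0.1), (np.f
[... 269 characters left out ...]
.65), 0.1), (np.float64(0.7), 0.18), (np.float64(0.75), 0.22)]
0.05 [(np.float64(0.25), -0.78), (np.float64(0.3), 0.01), (np.float64(0.35), 0.01), (np.float64(0.4), 0.02), (np.float64(0.45), 0.16), (np.float64(0.5), 0.17), (np.float64(0.55), 0.13), (np.float64(0.6), 0.02), (np.float64(0.65), 0.01), (np.float64(0.7), 0.01), (np.float64(0.75), 0.01)]
-0.05 [(np.float64(0.25), -0.78), (np.float64(0.3), 0.01), (np.float64(0.35), 0.02), (np.float64(0.4), 0.02), (np.float64(0.45), 0.11), (np.float64(0.5), 0.14), (np.float64(0.55), 0.12), (np.float64(0.6), 0.02), (np.float64(0.65), 0.01), (np.float64(0.7), 0.03), (np.float64(0.75), 0.03)]
tool shift total [-482.73614511 -421.67997342    4.43822274]
```

Call:
apply_moves --series '[[[-24, -21, 0.2], [0, 0, 0]], [[-24, -21, 0.2], [0, 0, 0]], [[-24, -21, 0.2], [0, 0, 0]], [[-24, -21, 0.2], [0, 0, 0]], [[-24, -21, 0.2], [0, 0, 0]], [[-24, -21, 0.2], [0, 0, 0]], [[-24, -21, 0.2], [0, 0, 0]], [[-24, -21, 0.2], [0, 0, 0]], [[-24, -21, 0.2], [0, 0, 0]], [[-24, -21, 0.2], [0, 0, 0]], [[-24, -21, 0.2], [0, 0, 0]], [[-24, -21, 0.2], [0, 0, 0]]]' --claw 0.65 --newtons 30

```text
t: 1.1
tool_pos: [0.3887, 0.2291, 0.402]
orientation: [-0.537, -3.095, 0.0]
force: [0.1, 0.2, 0.7]
opening: 0.0608
gripper_force: 0.0
```

Call:
apply_moves --series '[[[-24, -21, 0.2], [0, 0, 0]], [[-24, -21, 0.2], [0, 0, 0]], [[-24, -21, 0.2], [0, 0, 0]], [[-24, -21, 0.2], [0, 0, 0]], [[-24, -21, 0.2], [0, 0, 0]], [[-24, -21, 0.2], [0, 0, 0]], [[-20, -18, 0.2], [0, 0, 0]], [[-16, -14, 0], [0, 0, 0]], [[0, 0, 0], [0, 0, 0.12]], [[0, 0, 0], [0, 0, 0.12]], [[0, 0, 0], [0, 0, 0.12]], [[0, 0, 0], [0, 0, 0.12]]]'

```text
t: 2.1
tool_pos: [0.5046, 0.0208, 0.4004]
orientation: [-1.267, -2.874, 0.001]
force: [0.7, 0.2, -1.1]
opening: 0.0604
gripper_force: 0.0
```

Call:
apply_moves --series '[[[0, 0, 0], [0, 0, 0.12]], [[0, 0, 0], [0, 0, 0.12]], [[0, 0, 0], [0, 0, 0.12]], [[0, 0, 0], [0, 0, 0.12]], [[0, 0, 0], [0, 0, 0.12]], [[0, 0, 0], [0, 0, 0.12]], [[0, 0, 0], [0, 0, 0.12]], [[0, 0, 0], [0, 0, 0.12]], [[0, 0, 0], [0, 0, 0.12]], [[0, 0, 0], [0, 0, 0.12]], [[0, 0, 0], [0, 0, 0.12]], [[0, 0, 0], [0, 0, 0.12]]]'

```text
t: 3.1
tool_pos: [0.5045, 0.0212, 0.4004]
orientation: [-2.847, -1.326, 0.001]
force: [-0.3, 0.3, 0.8]
opening: 0.0603
gripper_force: 0.0
```

Call:
apply_moves --series '[[[0, 0, 0], [0, 0, 0.12]], [[0, 0, 0], [0, 0, 0.12]], [[0, 0, 0], [0, 0, 0.12]], [[0, 0, 0], [0, 0, 0.12]], [[0, 0, 0], [0, 0, 0.12]], [[0, 0, 0], [0, 0, 0.12]], [[0, 0, 0], [0, 0, 0.12]], [[0, 0, 0], [0, 0, 0.12]], [[0, 0, 0], [0, 0, 0.12]], [[0, 0, 0], [0, 0, 0]], [[0, 0, 0], [0, 0, 0]]]'

```text
t: 4.02
tool_pos: [0.5045, 0.0212, 0.4006]
orientation: [-3.126, 0.311, 0.001]
force: [-0.6, -0.8, -0.5]
opening: 0.0607
gripper_force: 0.0
```

Run:
```python
from h import *
s=robot.read_state();print(s["t"],s["tool_pos"],s["q"],s["force"],s["opening"]);print(R.from_rotvec(s["orientation"]).as_matrix().round(4))
c=robot.calibration("wrist");p,d=robot.read_camera("wrist");cv2.imwrite("pics/w1.png",cv2.resize(p,(768,576)));np.savez("w1.npz",d=d,E=c["extrinsics"])
p,d=robot.read_camera("top");cv2.imwrite("pics/top1.png",p)
```

```text
4.0167 [0.50452038 0.02115289 0.40056429] [-5.96775848e-02 -1.26638210e-01  1.75315298e+00  3.09914217e-05
  1.51577158e+00  1.70954049e+00] [-0.60070849 -0.79834633 -0.54247109] 0.06072989509964702
[[ 9.804e-01 -1.971e-01 -7.000e-04]
 [-1.971e-01 -9.804e-01  1.000e-04]
 [-7.000e-04  1.000e-04 -1.000e+00]]
```

View pics/w1.png

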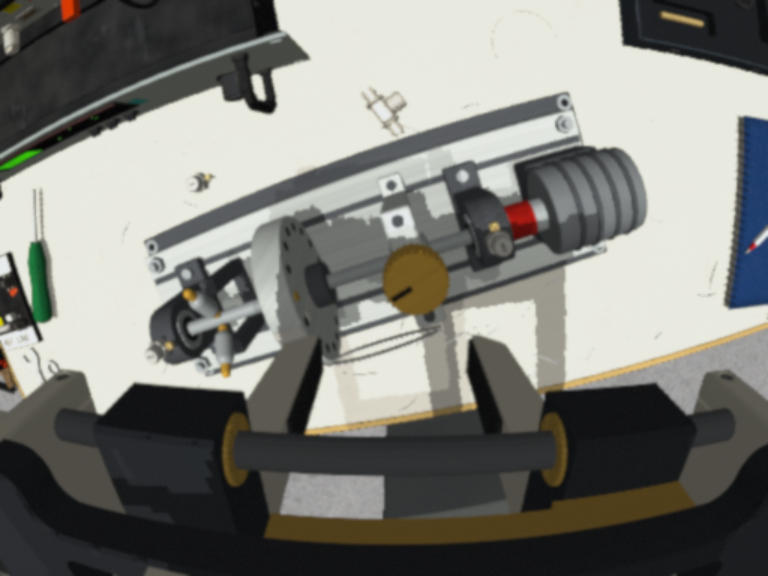

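The wrist view shows the knob top centred at (416,280), with its index mark from centre toward (393,299). The disc rim's top spans about (255,230) to (300,215), and the fingers are clear.

```bash
cat >> h.py <<'E'
def wray(c,E,u,v):
    x,y=u-c["cx"],v-c["cy"];r=np.hypot(x,y);th=r/c["fx"]
    return np.array([x/r*np.sin(th),y/r*np.sin(th),np.cos(th)])
def wpt(c,E,u,v,z=None,d=None):
    Rm=E[:3,:3];o=-Rm.T@E[:3,3];k=wray(c,E,u,v)
    if d is not None: return o+Rm.T@(k*d/k[2])
    r=Rm.T@k;return o+r*(z-o[2])/r[2]
E
python3 - <<'E'
from h import *
c=robot.calibration("wrist");f=np.load("w1.npz");E=f["E"];d=f["d"]
for u,v in((416,280),(440,290),(425,262),(393,299)):
    a,b=(u+.5)/1.5-.5,(v+.5)/1.5-.5
    print(wpt(c,E,a,b,z=.162),wpt(c,E,a,b,d=d[round(b),round(a)]))
# point cloud of region
P=np.array([wpt(c,E,u,v,d=d[v,u]) for v in range(100,260) for u in range(90,440) if d[v,u]>0])
k=P[(np.hypot(P[:,0]-.514,P[:,1]-.005)<.025)&(P[:,2]>.15)]
print("knob",len(k),np.median(k,0),k.min(0),k.max(0))
t=k[abs(k[:,2]-np.median(k[:,2]))<.004];print("circle",cv2.minEnclosingCircle((t[:,:2]*1e3).astype(np.float32)))
a=.127;ca=P-np.array([.5113,.0382,0]);bx=ca[:,0]*np.cos(a)+ca[:,1]*np.sin(a);by=-ca[:,0]*np.sin(a)+ca[:,1]*np.cos(a)
m=(abs(by-.045)<.02)&(abs(bx)<.02)&(P[:,2]>.13)
print("rim",m.sum(),np.percentile(P[m,2],[5,50,90]),by[m&(P[:,2]>.142)].min(),by[m&(P[:,2]>.142)].max())
for z0 in range(0,1):
  s=robot.read_state()
  Rm=R.from_rotvec(s["orientation"]).as_matrix();
  for T in((.5145,.005,.328),): print(Rm.T@((np.array(T)-s["tool_pos"])*1e3))
E
```

```text
[0.51826955 0.00736744 0.162     ] [0.51847277 0.00736094 0.1626609 ]
[ 0.51052265 -0.0038305   0.162     ] [ 0.51060509 -0.00382052  0.16224035]
[0.52672853 0.00114968 0.162     ] [0.52698953 0.00116782 0.16297132]
[0.51050041 0.02093265 0.162     ] [0.51046513 0.02094006 0.16189717]
knob 2404 [0.51041907 0.00059256 0.1625227 ] [ 0.49200862 -0.018564    0.15008272] [0.53373466 0.0251744  0.25867192]
circle ((516.0661010742188, 7.857917785644531), 17.657302856445312)
rim 1034 [0.13347974 0.14628565 0.14769486] 0.02529045416664177 0.05933143949942232
[12.94805422 13.88287934 72.72009617]
```

Call:
apply_moves --series '[[[7.5, 6, 0], [0, 0, 0]], [[7.2, 6, 0], [0, 0, 0]], [[0, 0, 14], [0, 0, 0]], [[0, 0, 14], [0, 0, 0]], [[0, 0, 14], [0, 0, 0]], [[0, 0, 10], [0, 0, 0]], [[0, 0, 10], [0, 0, 0]], [[0, 0, 6], [0, 0, 0]], [[0, 0, 4], [0, 0, 0]], [[0, 0, 0], [0, 0, 0]], [[0, 0, 0], [0, 0, 0]]]'

```text
t: 5.03
tool_pos: [0.5168, 0.0064, 0.3292]
orientation: [3.126, -0.317, 0.001]
force: [0.4, -0.1, 1.2]
opening: 0.0605
gripper_force: 0.0
```

Call:
apply_moves --series '[[[0, 0, 0], [0, 0, 0]], [[0, 0, 0], [0, 0, 0]], [[0, 0, 0], [0, 0, 0]], [[0, 0, 0], [0, 0, 0]], [[0, 0, 0], [0, 0, 0]], [[0, 0, 0], [0, 0, 0]], [[0, 0, 0], [0, 0, 0]], [[0, 0, 0], [0, 0, 0]]]' --claw 0.2 --newtons 20

```text
t: 5.7
tool_pos: [0.5168, 0.0067, 0.3293]
orientation: [-3.125, 0.317, -0.001]
force: [0.2, 3.8, 3.8]
opening: 0.0333
gripper_force: 20.0
```

Call:
apply_moves --series '[[[0, 0, 0], [0, 0, -0.06]], [[0, 0, -0.05], [0, 0, -0.1]], [[0, 0, -0.05], [0, 0, -0.1]], [[0, 0, -0.05], [0, 0, -0.1]], [[0, 0, -0.05], [0, 0, -0.1]], [[0, 0, -0.05], [0, 0, -0.1]], [[0, 0, 0], [0, 0, 0]]]'

```text
t: 6.28
tool_pos: [0.5168, 0.0069, 0.3296]
orientation: [-3.089, -0.569, -0.002]
force: [0.2, 5.4, 4.0]
opening: 0.0336
gripper_force: 20.0
```

Run:
```python
from h import *
s=robot.read_state();print(s["t"],s["tool_pos"],s["q"],s["force"],s["wrist_torque"],s["opening"],s["gripper_force"])
p,d=robot.read_camera("wrist");cv2.imwrite("pics/w2.png",cv2.resize(p[100:330,130:430],None,fx=2.5,fy=2.5))
```

```text
6.2833 [0.51679774 0.00693645 0.32959065] [-8.62562757e-02 -4.71650188e-02  1.80953392e+00  1.23759261e-03
  1.37852524e+00  1.11965950e+00] [0.24046561 5.44088926 3.97986833] [0.97191083 0.09443775 0.14481402] 0.03360923072023435 20.000312626361847
```

View pics/w2.png

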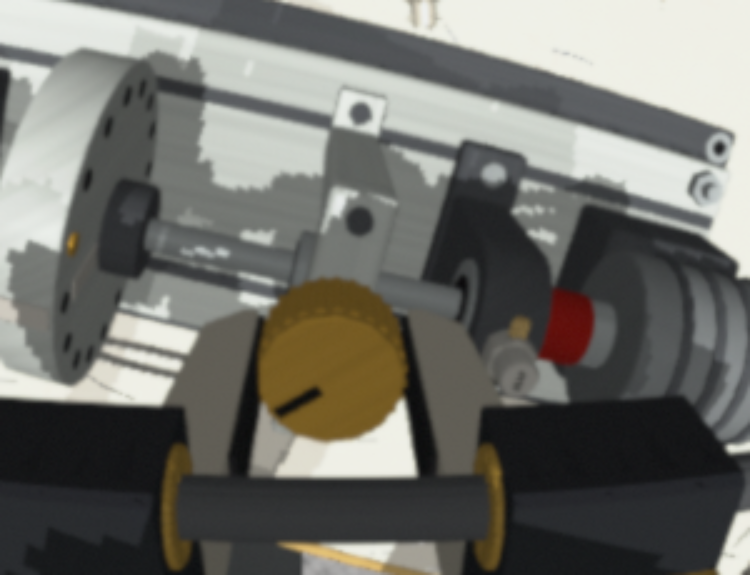

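The knob is held at (330,360) between the pads, and its mark kept its angle to the tool, so it turns with the gripper. Carrying on.

Call:
apply_moves --series '[[[0, -0.5, -0.05], [0, 0, -0.1]], [[0, 0, -0.05], [0, 0, -0.1]], [[0, 0, -0.05], [0, 0, -0.1]], [[0, 0, -0.05], [0, 0, -0.1]], [[0, 0, -0.05], [0, 0, -0.1]], [[0, 0, -0.05], [0, 0, -0.1]], [[0, 0, -0.05], [0, 0, -0.1]], [[0, 0, -0.05], [0, 0, -0.1]], [[0, 0, -0.05], [0, 0, -0.1]], [[0, 0, 0], [0, 0, 0]]]'

```text
t: 7.17
tool_pos: [0.5166, 0.0074, 0.33]
orientation: [-2.534, -1.856, -0.002]
force: [-0.1, 6.6, 3.6]
opening: 0.0335
gripper_force: 20.0
```

Call:
apply_moves --series '[[[0.8, -0.2, -0.05], [0, 0, -0.1]], [[0, 0, -0.05], [0, 0, -0.1]], [[0, 0, -0.05], [0, 0, -0.1]], [[0, 0, -0.05], [0, 0, -0.1]], [[0, 0, -0.05], [0, 0, -0.1]], [[0, 0, -0.05], [0, 0, -0.1]], [[0, 0, -0.05], [0, 0, -0.1]], [[0, 0, -0.05], [0, 0, -0.1]], [[0, 0, -0.05], [0, 0, -0.1]], [[0, 0, -0.05], [0, 0, -0.1]], [[0, 0, 0], [0, 0, 0]]]'

```text
t: 8.08
tool_pos: [0.5163, 0.0078, 0.3305]
orientation: [-1.334, -2.844, 0.0]
force: [-3.1, 2.6, 5.1]
opening: 0.0333
gripper_force: 20.0
```

Call:
apply_moves --series '[[[0, 0, -0.05], [0, 0, -0.1]], [[0, 0, -0.05], [0, 0, -0.1]], [[0, 0, -0.05], [0, 0, -0.1]], [[0, 0, -0.05], [0, 0, -0.1]], [[0, 0, -0.05], [0, 0, -0.1]], [[0, 0, -0.05], [0, 0, -0.1]], [[0, 0, -0.05], [0, 0, -0.1]], [[0, 0, -0.05], [0, 0, -0.1]], [[0, 0, -0.05], [0, 0, -0.1]], [[0, 0, -0.05], [0, 0, -0.1]], [[0, 0, -0.05], [0, 0, -0.1]], [[0, 0, 0], [0, 0, 0]]]'

```text
t: 9.08
tool_pos: [0.5162, 0.0076, 0.3309]
orientation: [0.349, -3.121, 0.0]
force: [-4.0, 1.0, 6.1]
opening: 0.0337
gripper_force: 20.0
```

Run:
```python
from h import *
s=robot.read_state();print(s["t"],s["tool_pos"],s["q"],s["force"],s["wrist_torque"],s["opening"],s["gripper_force"])
p,d=robot.read_camera("wrist");cv2.imwrite("pics/w3.png",cv2.resize(p[100:330,130:430],None,fx=2.5,fy=2.5))
```

```text
9.0833 [0.51616079 0.00755641 0.33093887] [-8.45189463e-02 -4.89182302e-02  1.80869330e+00 -5.16570326e-04
  1.38310707e+00 -1.87783163e+00] [-3.96546163  1.01776781  6.11303535] [0.37272111 0.83591288 0.03840104] 0.033717776061945516 19.994724690914154
```

View pics/w3.png

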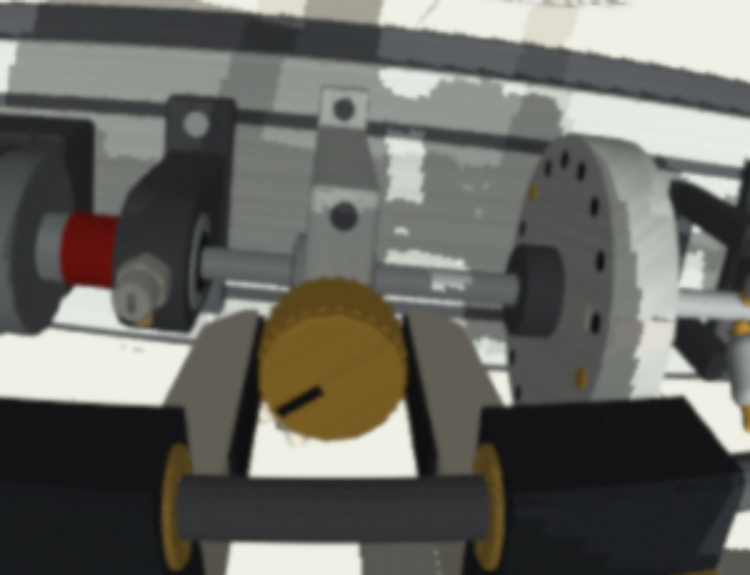

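The mark is still at the same place relative to the fingers, so the knob has gone about 3.5 rad with the tool. Next: release, rise, and move over the disc with the fingers shut.

Call:
apply_moves --series '[[[0, 0, 0], [0, 0, 0]], [[0, 0, 0], [0, 0, 0]], [[0, 0, 0], [0, 0, 0]], [[0, 0, -6], [0, 0, 0]], [[0, 0, -12], [0, 0, 0]], [[0, 0, -16], [0, 0, 0]], [[0, 0, -16], [0, 0, 0]], [[0, 0, -10], [0, 0, 0.048]], [[0, 0, 0], [0, 0, 0.048]], [[0, 0, 0], [0, 0, 0]], [[0, 0, 0], [0, 0, 0]]]' --claw 0.65

```text
t: 10.05
tool_pos: [0.5166, 0.0077, 0.3916]
orientation: [-0.191, 3.135, -0.0]
force: [-0.2, -0.2, 0.0]
opening: 0.0605
gripper_force: 0.0
```

Call:
apply_moves --series '[[[0, 16, 0], [0, 0, 0]], [[0, 22, 0], [0, 0, 0]], [[0, 22, 0], [0, 0, 0]], [[0, 14, 0], [0, 0, 0]], [[0, 6, 0], [0, 0, 0]], [[0, 0, 0], [0, 0, 0]], [[0, 0, 0], [0, 0, 0]], [[0, 0, 0], [0, 0, 0]]]' --claw 0 --newtons 30

```text
t: 10.72
tool_pos: [0.507, 0.0865, 0.3906]
orientation: [0.189, -3.136, 0.001]
force: [0.1, -1.2, 0.5]
opening: 0.0115
gripper_force: 0.0
```

Run:
```python
from h import *
s=robot.read_state();print(s["t"],s["tool_pos"],s["force"],s["wrist_torque"],s["opening"]);print(R.from_rotvec(s["orientation"]).as_matrix().round(4))
c=robot.calibration("wrist");p,d=robot.read_camera("wrist");cv2.imwrite("pics/w4.png",cv2.resize(p,(768,576)))
p2,_=robot.read_camera("top");np.savez("w4.npz",d=d,E=c["extrinsics"])
E=c["extrinsics"]
P=np.array([wpt(c,E,u,v,d=d[v,u]) for v in range(60,300) for u in range(90,440) if d[v,u]>0])
a=.127;ca=P-np.array([.5162,.0076,0]);bx=ca[:,0]*np.cos(a)+ca[:,1]*np.sin(a);by=-ca[:,0]*np.sin(a)+ca[:,1]*np.cos(a)
for x in (-.01,0,.01,.02,.03):
    m=(abs(by-.08)<.03)&(abs(bx-x)<.004)&(P[:,2]>.125)&(P[:,2]<.16)
    if m.sum():
        z=P[m,2];q=m&(P[:,2]>np.percentile(z,80)-.003);print(x,m.sum(),np.percentile(z,[50,90]),by[q].min(),by[q].max())
```

```text
10.7167 [0.50700365 0.08645866 0.39060246] [ 0.11317519 -1.16629105  0.4607397 ] [ 0.03791299 -0.05713691  0.04489709] 0.011506917569418153
[[-9.928e-01 -1.199e-01 -2.000e-04]
 [-1.199e-01  9.928e-01 -4.000e-04]
 [ 3.000e-04 -4.000e-04 -1.000e+00]]
-0.01 246 [0.14698067 0.14791675] 0.07059439527504628 0.08969694168660584
0 232 [0.14738206 0.14825467] 0.07039723777572503 0.08972293883409861
0.01 227 [0.14641309 0.14726133] 0.07011600150668124 0.08986707463417103
0.02 161 [0.14345046 0.14467419] 0.07073477781059445 0.08993576869096512
0.03 117 [0.13784177 0.14019902] 0.0712280061196944 0.08768851178239769
```

View pics/w4.png

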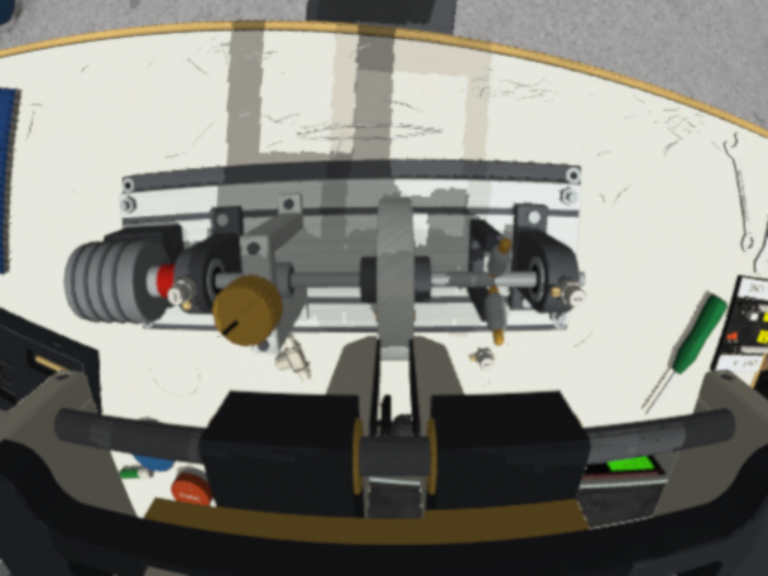

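The wrist view shows the disc straight under the fingers, with its rim band at (395,200–350). The depth gives a rim top of about z 0.148. Now shut the fingers and go down to just above it.

Call:
apply_moves --series '[[[0, 0, 8], [0, 0, 0]], [[0, 0, 12], [0, 0, 0]], [[0, 0, 12], [0, 0, 0]], [[0, 0, 10], [0, 0, 0]], [[0, 0, 6], [0, 0, 0]], [[0, 0, 3], [0, 0, 0]], [[0, 0, 1], [0, 0, 0]], [[0, 0, 0], [0, 0, 0]], [[0, 0, 0], [0, 0, 0]], [[0, 0, 0], [0, 0, 0]]]'

```text
t: 11.65
tool_pos: [0.5072, 0.0872, 0.3394]
orientation: [-0.189, 3.135, 0.0]
force: [-0.2, 0.3, -0.5]
opening: 0.0006
gripper_force: 0.0
```

Call:
apply_moves --series '[[[0, 0, 0.5], [0, 0, 0]], [[0, 0, 0], [0, 0, 0]], [[0, 0, 0], [0, 0, 0]]]'

```text
t: 11.9
tool_pos: [0.507, 0.0872, 0.3384]
orientation: [-0.189, 3.136, -0.0]
force: [0.2, 0.5, -0.1]
opening: 0.0005
gripper_force: 0.0
```

Call:
apply_moves --series '[[[0, 0, 0.5], [0, 0, 0]], [[0, 0, 0], [0, 0, 0]], [[0, 0, 0], [0, 0, 0]]]'

```text
t: 12.15
tool_pos: [0.5069, 0.0871, 0.3376]
orientation: [0.189, -3.136, 0.0]
force: [-0.6, -0.8, 0.5]
opening: 0.0009
gripper_force: 0.0
```

Call:
apply_moves --series '[[[0, 0, 0.5], [0, 0, 0]], [[0, 0, 0], [0, 0, 0]], [[0, 0, 0], [0, 0, 0]]]'

```text
t: 12.4
tool_pos: [0.5069, 0.0872, 0.3371]
orientation: [0.189, -3.136, -0.0]
force: [-1.0, 0.0, 0.4]
opening: 0.0009
gripper_force: 0.0
```

Call:
apply_moves --series '[[[0, 0, 0.5], [0, 0, 0]], [[0, 0, 0], [0, 0, 0]], [[0, 0, 0], [0, 0, 0]]]'

```text
t: 12.65
tool_pos: [0.5069, 0.0872, 0.3366]
orientation: [0.189, -3.136, -0.0]
force: [-0.0, -0.2, -0.1]
opening: 0.0008
gripper_force: 0.0
```

Run:
```python
from h import *
for i in range(6):
    s=robot.read_state();robot.read_camera("wrist");print(s["t"],s["tool_pos"],s["force"])
```

```text
12.65 [0.50689337 0.087183   0.3366286 ] [-0.04272561 -0.16705309 -0.06232177]
12.7 [0.50689992 0.08715518 0.33664617] [-0.81525534 -0.29849959 -0.05627251]
12.75 [0.50691339 0.08713408 0.33666042] [-0.77132661 -0.77999528 -0.16060803]
12.8 [0.50691703 0.08716096 0.33669842] [ 0.10145968 -0.63508028  0.17358537]
12.85 [0.50691049 0.08715259 0.33670795] [-0.62445788 -0.07774599 -0.23587548]
12.9 [0.50691732 0.08715144 0.33670027] [-0.35384711  0.13656531  1.51890969]
```

Call:
apply_moves --series '[[[0, 0, 0.5], [0, 0, 0]], [[0, 0, 0], [0, 0, 0]], [[0, 0, 0], [0, 0, 0]]]'

```text
t: 13.2
tool_pos: [0.5069, 0.0871, 0.3361]
orientation: [0.189, -3.136, 0.0]
force: [0.1, -1.3, -0.0]
opening: 0.0002
gripper_force: 0.0
```

Call:
apply_moves --series '[[[0, 0, 0.5], [0, 0, 0]], [[0, 0, 0], [0, 0, 0]], [[0, 0, 0], [0, 0, 0]]]'

```text
t: 13.45
tool_pos: [0.5069, 0.0871, 0.3356]
orientation: [0.189, -3.136, 0.0]
force: [0.8, -0.3, -0.7]
opening: 0.0003
gripper_force: 0.0
```

Call:
apply_moves --series '[[[0, 0, 0.4], [0, 0, 0]], [[0, 0, 0], [0, 0, 0]], [[0, 0, 0], [0, 0, 0]]]'

```text
t: 13.7
tool_pos: [0.5069, 0.0871, 0.3353]
orientation: [0.189, -3.136, -0.0]
force: [-0.3, 0.5, 0.4]
opening: 0.0004
gripper_force: 0.0
```

Call:
apply_moves --series '[[[0, 0, 0.4], [0, 0, 0]], [[0, 0, 0], [0, 0, 0]], [[0, 0, 0], [0, 0, 0]]]'

```text
t: 13.95
tool_pos: [0.5069, 0.0872, 0.3348]
orientation: [0.189, -3.136, -0.0]
force: [-0.2, -0.8, 0.2]
opening: 0.0008
gripper_force: 0.0
```

Call:
apply_moves --series '[[[0, 0, 0.3], [0, 0, 0]], [[0, 0, 0], [0, 0, 0]], [[0, 0, 0], [0, 0, 0]]]'

```text
t: 14.2
tool_pos: [0.5069, 0.0871, 0.3346]
orientation: [0.189, -3.136, 0.0]
force: [0.2, 0.3, -0.5]
opening: 0.0004
gripper_force: 0.0
```

Call:
apply_moves --series '[[[0, 0, 0.3], [0, 0, 0]], [[0, 0, 0], [0, 0, 0]], [[0, 0, 0], [0, 0, 0]]]'

```text
t: 14.45
tool_pos: [0.507, 0.0872, 0.3345]
orientation: [-0.189, 3.136, 0.0]
force: [0.2, 1.0, 1.5]
opening: 0.0004
gripper_force: 0.5
```

Call:
apply_moves --series '[[[0, 0, 0.3], [0, 0, 0]], [[0, 0, 0], [0, 0, 0]], [[0, 0, 0], [0, 0, 0]]]'

```text
t: 14.7
tool_pos: [0.507, 0.0872, 0.3342]
orientation: [-0.189, 3.135, 0.0]
force: [-0.8, 0.4, 2.7]
opening: 0.0008
gripper_force: 1.2
```

First touch was at TCP z ≈ 0.33455 (tip 0.1486). I'll rehearse the stroke 3 mm higher to check how z tracks at speed.

Call:
apply_moves --series '[[[0, 0, -2.75], [0, 0, 0]], [[0, 0, 0], [0, 0, 0]], [[-15, 0, 0], [0, 0, 0]], [[-20, 0, 0], [0, 0, 0]], [[-20, 0, 0], [0, 0, 0]], [[-15, 0, 0], [0, 0, 0]], [[0, 0, 0], [0, 0, 0]], [[0, 0, 0], [0, 0, 0]], [[0, 0, 0], [0, 0, 0]]]'

```text
t: 15.45
tool_pos: [0.5758, 0.0955, 0.3363]
orientation: [0.189, -3.135, 0.0]
force: [0.4, 0.1, 0.4]
opening: 0.0004
gripper_force: 0.0
```

Call:
apply_moves --series '[[[8, 0, 0], [0, 0, 0]], [[16, 0, 0], [0, 0, 0]], [[22, 0, 0], [0, 0, 0]], [[24, 0, 0], [0, 0, 0]]]'

```text
t: 15.78
tool_pos: [0.5053, 0.087, 0.3365]
orientation: [0.189, -3.136, 0.0]
force: [0.3, -1.0, 0.6]
opening: 0.0005
gripper_force: 0.0
```

Call:
apply_moves --series '[[[24, 0, 0], [0, 0, 0]]]'

```text
t: 15.87
tool_pos: [0.481, 0.0841, 0.3364]
orientation: [0.189, -3.135, 0.0]
force: [-0.2, -0.5, -0.5]
opening: 0.0006
gripper_force: 0.0
```

Call:
apply_moves --series '[[[24, 0, 0], [0, 0, 0]], [[18, 0, -4], [0, 0, 0]], [[10, 0, -6], [0, 0, 0]], [[4, 0, -4], [0, 0, 0]], [[0, 0, 0], [0, 0, 0]], [[0, 0, 0], [0, 0, 0]]]'

```text
t: 16.37
tool_pos: [0.4274, 0.0775, 0.3512]
orientation: [-0.189, 3.134, 0.0]
force: [-0.1, 0.4, -0.3]
opening: 0.0005
gripper_force: 0.0
```

Height at speed over the rim is 0.3365, so 2.7 mm lower is 0.75 mm below the touch. Return raised, lower, and stroke.

Call:
apply_moves --series '[[[-15, 0, 0], [0, 0, 0]], [[-30, 0, 0], [0, 0, 0]], [[-30, 0, 0], [0, 0, 0]], [[-30, 0, 0], [0, 0, 0]], [[-30, 0, 0], [0, 0, 0]], [[-15, 0, 0], [0, 0, 0]], [[0, 0, 6], [0, 0, 0]], [[0, 0, 6], [0, 0, 0]], [[0, 0, 4.7], [0, 0, 0]], [[0, 0, 0], [0, 0, 0]], [[0, 0, 0], [0, 0, 0]], [[0, 0, 0], [0, 0, 0]]]'

```text
t: 17.37
tool_pos: [0.5758, 0.0955, 0.3342]
orientation: [-0.189, 3.136, -0.0]
force: [0.1, 0.2, 0.8]
opening: 0.0005
gripper_force: 0.0
```

Run:
```python
from h import *
s=robot.read_state();print(s["t"],s["tool_pos"],s["force"])
```

```text
17.3667 [0.5758481  0.09553812 0.3342411 ] [0.05608285 0.20849483 0.79860552]
```

Call:
apply_moves --series '[[[0, 0, 0], [0, 0, 0]], [[0, 0, 0], [0, 0, 0]], [[0, 0, 0], [0, 0, 0]], [[0, 0, 0], [0, 0, 0]], [[0, 0, 0], [0, 0, 0]], [[0, 0, 0], [0, 0, 0]]]'

```text
t: 17.87
tool_pos: [0.5764, 0.0955, 0.3341]
orientation: [-0.189, 3.136, -0.0]
force: [-0.3, 0.1, -0.2]
opening: 0.0003
gripper_force: 0.0
```

Call:
apply_moves --series '[[[0, 0, 0.4], [0, 0, 0]], [[0, 0, 0], [0, 0, 0]], [[0, 0, 0], [0, 0, 0]], [[0, 0, 0], [0, 0, 0]]]'

```text
t: 18.2
tool_pos: [0.5764, 0.0955, 0.3336]
orientation: [0.189, -3.136, 0.0]
force: [0.3, -0.3, 0.3]
opening: 0.0008
gripper_force: 0.0
```

Call:
apply_moves --series '[[[8, 0, 0], [0, 0, 0]], [[16, 0, 0], [0, 0, 0]], [[22, 0, 0], [0, 0, 0]], [[24, 0, 0], [0, 0, 0]], [[24, 0, 0], [0, 0, 0]], [[24, 0, 0], [0, 0, 0]], [[18, 0, -4], [0, 0, 0]], [[10, 0, -6], [0, 0, 0]], [[4, 0, -4], [0, 0, 0]], [[0, 0, 0], [0, 0, 0]]]'

```text
t: 19.03
tool_pos: [0.4271, 0.0775, 0.3487]
orientation: [-0.189, 3.134, -0.0]
force: [-0.4, 0.0, 0.5]
opening: 0.0005
gripper_force: 0.0
```

Run:
```python
from h import *
s=robot.read_state();print(s["t"],s["tool_pos"],s["force"])
F=[]
for i in range(60):
    p,_=robot.read_camera("wrist");F.append(p)
np.save("F.npy",np.array(F));G=np.array(F).astype(float).mean(-1)
v=G.var(0);m=v>np.percentile(v,99);ys,xs=np.where(m);print("moving px",xs.min(),xs.max(),ys.min(),ys.max(),v.max())
dd=[np.abs(G[i+1]-G[i])[m].mean().round(1) for i in range(59)];print(dd)
print([np.abs(G[i]-G[2])[m].mean().round(1) for i in range(60)],robot.read_state()["t"])
x0,y0=max(xs.min()-5,0),max(ys.min()-5,0)
t=[cv2.resize(F[i][60:280,190:350],None,fx=1.2,fy=1.2) for i in range(0,60,6)]
cv2.imwrite("pics/m.png",np.vstack([np.hstack(t[:4]),np.hstack(t[4:8])]))
```

```text
19.0333 [0.42705877 0.07753848 0.3487461 ] [-0.40737024  0.00701279  0.48479766]
moving px 0 511 45 342 784.5618518518519
[np.float64(13.6), np.float64(8.7), np.float64(14.1), np.float64(15.2), np.float64(12.1), np.float64(7.9), np.float64(4.4), np.float64(3.0), np.float64(1.9), np.float64(2.3), np.float64(2.6), np.float64(3.1), np.float64(2.9), np.float64(3.0), np.float64(2.5), np.float64(2.1), np.float64(2.2), np.float64(1.5), np.float64(1.5), np.float64(1.6), np.float64(1.2), np.float64(1.3), np.float64(1.1), np.float64(1.0), np.float64(1.3), np.float64(1.3), np.float64(1.0), np.float64(1.2), np.float64(0.8), np.float64(1.2), np.float64(1.4), np.float64(0.8), np.float64(1.0), np.float64(1.0), np.float64(0.8), np.float64(1.0), np.float64(1.0), np.float64(0.8), np.float64(0.9), np.float64(1.0), np.float64(1.2), np.float64(1.2), np.float64(0.9), np.float64(1.0), np.float64(1.1), np.float64(0.9), np.float64(0.9), np.float64(1.3), np.float64(1.2), np.float64(1.0), np.float64(1.2), np.float64(1.2), np.float64(1.2), np.float64(1.2), np.float64(1.0), np.float64(1.5), np.float64(1.2), np.f
[... 416 characters left out ...]
4(39.9), np.float64(39.7), np.float64(40.1), np.float64(40.3), np.float64(40.2), np.float64(40.5), np.float64(40.7), np.float64(41.3), np.float64(41.3), np.float64(41.3), np.float64(41.4), np.float64(41.6), np.float64(41.5), np.float64(41.8), np.float64(41.9), np.float64(41.8), np.float64(41.5), np.float64(41.6), np.float64(41.5), np.float64(41.1), np.float64(41.6), np.float64(41.3), np.float64(41.6), np.float64(41.4), np.float64(41.5), np.float64(41.5), np.float64(41.4), np.float64(41.4), np.float64(41.5), np.float64(41.5), np.float64(41.4), np.float64(41.3), np.float64(41.3), np.float64(41.5), np.float64(41.3), np.float64(41.1), np.float64(41.4), np.float64(41.4), np.float64(41.5)] 22.0333
```

View pics/m.png

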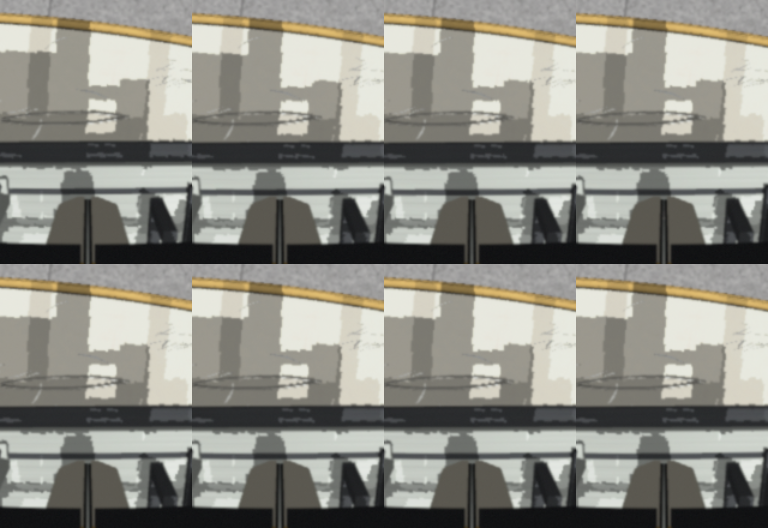

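The fingers hide the disc in this wrist view, so I'll check for motion with the scene camera instead.

Run:
```python
from h import *
F=[]
for i in range(40):
    F.append(robot.read_camera("scene")[0])
np.save("S.npy",np.array(F));G=np.array(F).astype(float).mean(-1)
for n,(a,b,c,d) in dict(disc=(175,212,212,246),motor=(200,235,260,295),bg=(240,280,300,340)).items():
    r=G[:,a:b,c:d];print(n,[np.abs(r[i+2]-r[i]).mean().round(1) for i in range(0,38,3)])
v=G.var(0);ys,xs=np.where(v>60);print(list(zip(xs,ys))[:40],len(xs),robot.read_state()["t"])
cv2.imwrite("pics/s2.png",np.vstack([np.hstack([cv2.resize(F[i][165:225,195:265],None,fx=2.8,fy=2.8,interpolation=cv2.INTER_CUBIC) for i in r]) for r in ((0,3,6,9),(12,16,20,24),(28,32,36,39))]))
```

```text
disc [np.float64(3.6), np.float64(3.6), np.float64(3.8), np.float64(3.6), np.float64(3.8), np.float64(3.6), np.float64(3.7), np.float64(3.4), np.float64(3.5), np.float64(3.2), np.float64(3.2), np.float64(3.0), np.float64(2.9)]
motor [np.float64(1.5), np.float64(1.4), np.float64(1.5), np.float64(1.5), np.float64(1.5), np.float64(1.5), np.float64(1.5), np.float64(1.4), np.float64(1.4), np.float64(1.5), np.float64(1.5), np.float64(1.5), np.float64(1.5)]
bg [np.float64(0.8), np.float64(0.8), np.float64(0.8), np.float64(0.8), np.float64(0.8), np.float64(0.8), np.float64(0.8), np.float64(0.8), np.float64(0.8), np.float64(0.8), np.float64(0.8), np.float64(0.8), np.float64(0.8)]
[(np.int64(9), np.int64(157)), (np.int64(237), np.int64(177)), (np.int64(233), np.int64(179)), (np.int64(234), np.int64(179)), (np.int64(235), np.int64(179)), (np.int64(236), np.int64(179)), (np.int64(237), np.int64(179)), (np.int64(239), np.int64(179)), (np.int64(233), np.int64(180)), (np.int64(236), np.int64(180)), (np.int64(237), np.int64(180)), (np.int64(238), np.int64(180)), (np.int64(237), np.int64(181)), (np.i
[... 170 characters left out ...]
 np.int64(183)), (np.int64(238), np.int64(184)), (np.int64(239), np.int64(184)), (np.int64(238), np.int64(185)), (np.int64(225), np.int64(186)), (np.int64(226), np.int64(186)), (np.int64(238), np.int64(186)), (np.int64(224), np.int64(187)), (np.int64(225), np.int64(187)), (np.int64(237), np.int64(187)), (np.int64(238), np.int64(187)), (np.int64(223), np.int64(188)), (np.int64(224), np.int64(188)), (np.int64(225), np.int64(188)), (np.int64(237), np.int64(188)), (np.int64(238), np.int64(188)), (np.int64(223), np.int64(189)), (np.int64(224), np.int64(189)), (np.int64(237), np.int64(189)), (np.int64(238), np.int64(189)), (np.int64(222), np.int64(190)), (np.int64(223), np.int64(190))] 118 24.0333
```

View pics/s2.png

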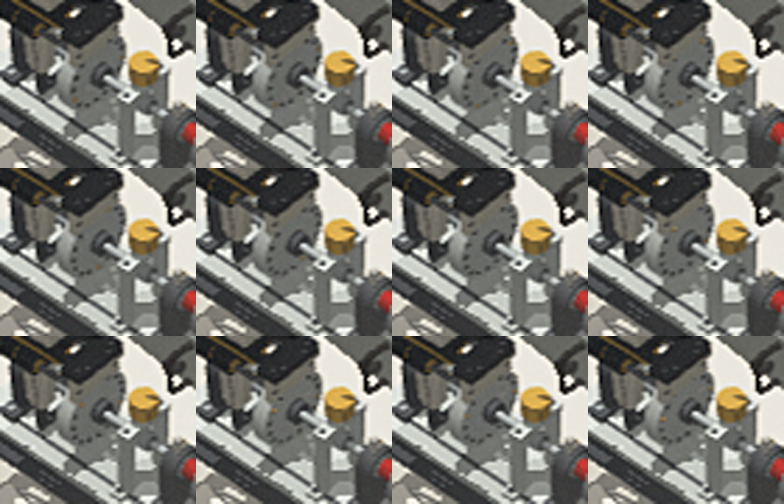

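The orange screws on the disc are still changing place at t = 22–24 s. That is over 5 s after the fingers left, so the rotor has run on well past one turn. The fingers are clear of everything, so I'm handing in.

```bash
python3 -c "
from plant import robot
print(robot.close_job())"
```

```text
the job is handed in; nothing more can be done
None
```

I unscrewed the knob about 3.5 rad and gave the rim one light stroke; the rotor then ran on untouched for over 5 s, well past one full turn by my estimate, and I handed the job in at about 24 s.

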